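# Lock the lubricant cartridge into the maintenance unit

### The job

Take the lubricant cartridge from the drying rack, stand it upright on the blue mat and let go of it. Then take it again by its blue wing and fit it in the maintenance unit's bayonet socket: lugs into the slots, push down against the spring, turn clockwise to the stop, and let it spring up into its notches so that it stays locked there upright when released. Leave the other things on the counter where they are.

Things in the scene. Friction and masses are not known exactly. Their poses are not given: they have to be found in the camera images.
- cartridge: Lubricant cartridge, rigid, about 180 g, 107 mm long. Origin: centre of the nose's flat end; z runs along its axis from nose to wing. Grey nose 40 mm across, z 0-28 mm; white body with green band, 44 mm across, z 28-83; blue wing on top, z 83-107. At the start it lies in the rack, its axis 35 degrees above level, wing end high and towards rack +x, its y axis level.
- wing: The cartridge's blue wing grip, rigid on its top. Origin: centre of the wing's underside, on the cartridge's axis at z 83 mm; axes as the cartridge's. The wing is 12 mm thick (along x), 38 mm long (along y), 24 mm tall.
- lugs (a point): On the cartridge's axis between its two blue bayonet lugs, at z 6 mm, axes as the cartridge's. The lugs stand out of the nose at +y and -y (in line with the wing), each 8 mm wide, 6 mm tall (z 3-9 mm), reaching 27 mm from the axis.
- rack: Steel wire drying rack, fixed. Origin on the counter under its middle; base plate 150 x 70 x 6 mm; +x is its high end. The cartridge's body rests on two sloping 6 mm wires, 26 mm apart and so narrower than the body, its nose against a stop plate; open above: the cartridge lifts straight up.
- mat: Blue flat mat fixed on the counter, 130 x 130 mm, 3 mm thick. Origin at the centre of its underside.
- socket (a point): Centre of the bayonet socket, on its vertical axis at the top face of the aluminium collar, 70 mm above the counter; bore 44 mm. Two slots facing each other, 14 mm wide, 68 mm across, let the lugs in from above. They lie along this point's y axis give or take 20 degrees: how the collar is really turned is not reported and must be seen (blue marks on the rim at the slots) or felt.
- plunger_top (a point): Where the sprung plunger in the socket meets the nose's end: on the axis, 5 mm below the collar's top. It pushes up with 3 N there, 0.5 N more per mm, and bottoms 24 mm below the collar's top (12.5 N). The lugs pass under the tabs beside the slots once the nose's end is 18 mm or more below the collar's top. With the lugs resting on top of the collar the nose's end is 3 mm below it.
- notch_level (a point): On the socket's axis, 13 mm below the collar's top: where the nose's end stands when locked. From the slots the cartridge turns only clockwise seen from above. The 14 mm wide notches (orange marks) are 60 degrees on, a hard stop 7 degrees past their middle. Let go there, the spring lifts the lugs 5 mm into the notches. Let go short of them it stays under the tabs or springs back out.
- unit: Maintenance unit, fixed, axes as the socket's. Origin on the counter under the socket. A low white deck, 64 mm high, surrounds the socket to 90 mm from its axis in x and -y. The grey housing, 170 mm tall, 200 x 200 mm, starts 120 mm from the axis on the +y side.
- soap: Green soap bottle, upright, 66 mm wide, 150 mm tall; loose bystander. Origin at the centre of its underside.
- oilcan: Spray can, upright, 52 mm wide, 150 mm tall; loose bystander. Origin at the centre of its underside.
- handpiece: Steel dental handpiece lying on the counter along its length, 120 mm long, 19 mm thick; loose bystander. Origin at the centre of its underside.
- dish: Small steel bowl, 80 mm wide, 30 mm tall; loose bystander. Origin at the centre of its underside.
- wipes: White box, 120 x 75 x 60 mm; loose bystander. Origin at the centre of its underside.
- pintray: Blue open tray, 100 x 70 x 25 mm; loose bystander. Origin at the centre of its underside.

How it is judged:
On the way, in this order (a step that is already met when the one before it is completed fails the run):
1. the cartridge stands upright on the blue mat by itself, released (angle between cartridge's own z axis and vertical below 0.08 rad and z of cartridge in the frame of mat between 0.001 and 0.006 m and x of cartridge in the frame of mat between -0.065 and 0.065 m and y of cartridge in the frame of mat between -0.065 and 0.065 m and contact force between cartridge and the arm below 0.1 N and linear speed of cartridge below 0.02 m/s), for 0.2 s.
2. taken again by its wing and pushed down in the socket against the spring, lugs below the collar's tabs (z of cartridge in the frame of socket below -0.0165 m and contact force between wing and the fingers above 1 N and horizontal distance between cartridge and socket below 0.005 m).
At the end, for the whole second after the job is handed in: The cartridge is locked in the socket: nose face 10.5 to 15.5 mm below the collar's top (sprung up into the notches: 13), within 4 mm of the socket's axis, upright within 0.09 rad, released and at rest (z of cartridge in the frame of socket between -0.0155 and -0.0105 m and horizontal distance between cartridge and socket below 0.004 m and angle between cartridge's own z axis and vertical below 0.09 rad and contact force between cartridge and the arm below 0.1 N and linear speed of cartridge below 0.02 m/s and angular speed of cartridge below 0.1 rad/s); the robot touches nothing.
It fails at once if a bystander is moved more than 30 mm (distance of any of soap, oilcan, handpiece, dish, wipes, pintray from where it was at the start of the episode above 0.03 m).
It also fails if it takes over 72 s, if anything falls off the work surface, if the arm or the gripper's body presses on something with over 40 N, if the wrist force passes 120 N, or if a joint passes its speed limit or range.

### The arm

A 7-joint arm with a two-finger parallel gripper is mounted at the origin on the work surface. World frame = base frame: x ahead of the robot, y to its left, z up, the work surface at z = 0. Lengths are in m, angles in rad, forces in N, time in s.
With the tool pointing down it reaches from about 0.425 to 0.925 m from the base axis. Payload 6.8 kg.
Tool frame: the origin (TCP) lies at the very end of the fingers, on their centre line; the grasp point (between the pads) lies 19 mm behind it; z points along the fingers, y is the line along which they close (so a half turn about z gives the same grasp; the last joint's range is limited). The gripper opens to 85 mm and grips with 20 to 120 N. Pads are 22 mm wide; open, the fingers measure 114 mm over their backs; the gripper's body (76 mm by 85 mm) begins 54 mm behind the grasp point. The pads swing forward as they close: fully open they stand 13 mm farther back than shut.
Start: joints at [1.009, 0.477, 0.022, 1.555, -0.011, 1.109, -0.083], TCP at [0.296, -0.607, 0.231] pointing down, gripper open.
Joint ranges: [-2.96, 2.96], [-0.34, 2.1], [-1.41, 1.46], [0.24, 2.44], [-1.37, 4.51], [0.17, 1.92], [-2.96, 2.96]. Speed limits (rad/s): [2.39, 2.39, 3.14, 3.14, 3.14, 3.14, 3.14].

### API

Orientations are given as a unit quaternion [w, x, y, z].
In Python, from station import bot gives the robot as it stands.
- The arm moves only by the tool nudge_tcp, called by a JSON object that holds its "method" and its "body", one argument or row to a line. Schema: {"type":"object","properties":{"rows":{"type":"array","items":{"type":"array","prefixItems":[{"type":"array","items":{"type":"number"},"minItems":3,"maxItems":3},{"type":"number"},{"type":"number"}],"minItems":3,"maxItems":3},"minItems":1,"maxItems":20},"clamp_n":{"type":"number"},"only":{"type":"string"},"quiet":{"type":"boolean"},"lines":{"type":"string"}},"required":["rows"],"additionalProperties":false}. rows is a list of rows, 1 to 20 of them, each written [[dx, dy, dz], turn, opening]: dx, dy, dz in m, then a turn about the tool's z in rad, then the opening from 0.0 (shut) to 1.0 (fully open); each row shifts and turns the commanded pose from where the row before left it, along the tool's axes as they then stand; what a row does not reach is not made up. A row lasts 1/10 s, in which the tool goes at most 0.05 m and 0.15 rad, less where a joint would pass 70% of its speed; a pose out of reach is approached as far as the arm can. The fingers move at their own pace and stop on an object; clamp_n is the grip in N (left out, the last holds). Time passes only in rows, so rows that do not move let the fingers close. The tool returns the time, the measured TCP pose, the force, the opening and the grip force at its end. only (a regular expression) keeps the lines of the reply that match it, lines (a string "A,B") keeps lines A to B, and quiet returns only ok. Input that does not fit is refused with a message, and nothing moves.
- bot.get_obs(): the state, without advancing time (a new reading comes with each control period).
- bot.read_camera(name): name is "scene" or "top"; returns the picture (480x640x3 uint8, blue, green, red); there is no depth.
- bot.camera_info(name): a dict with "vertical_fov" (degrees; the focal length in pixels is half the picture's height over the tangent of half this angle, whatever the lens; pixels are square), "cx", "cy" (the principal point, pixels), "view" (4x4, takes a point from world to camera coordinates). Camera axes: x right, y up, looking along -z (the intrinsics and any distortion apply to the point x, -y, -z); pixel columns grow to the right and rows downward; lengths in m; the calibration is good to about 2 mm. A picture is of the moment at which its call begins. camera_info takes no time and is no camera call.
- bot.hand_in(): hands the job in; it is judged then, once.
The state is a dict: "t": time; "q": joint angles; "joint_vel": joint speeds; "joint_torque": joint torques, N m; "eef_pos": TCP position; "tool_rot": TCP orientation; "contact_force": force on the tool from outside, world axes, zero at the start; "torque": the same for the moment, N m; "gripper_width": opening from 0.0 (shut) to 1.0 (fully open); "grasp_force": force on a finger pad.
Only numpy, scipy, OpenCV 4.12 (cv2) and the standard library are available. Lean on these libraries where they do the work, as an engineer would, in place of code of your own. Each camera call takes 0.05 s, during which the arm holds its last target. There are 200 camera calls.

## Working session

There is one attempt and no reset: what is moved stays moved. The work goes in short steps, Python scripts to look and compute and a tool call to move; the robot and the scene stay as the last step left them, time stands still between calls to the robot, and variables do not carry over. Pictures are saved under pics/ and viewed, at most 12 in all, crops included, and the job is handed in when it is done.

```bash
ls; mkdir -p pics
```

Run:
```python
from station import bot
import cv2,numpy as np
for n in("scene","top"):
    im=bot.read_camera(n);cv2.imwrite(f"pics/{n}0.png",im)
    print(n,{k:(np.round(v,4).tolist() if not isinstance(v,str) else v) for k,v in bot.camera_info(n).items()})
o=bot.get_obs();print(o)
```

```text
pics
station.py
scene {'vertical_fov': 49.5546, 'cx': 319.7451, 'cy': 238.3036, 'view': [[0.5349, 0.8449, -0.0007, -0.2849], [-0.7204, 0.4565, 0.5222, 0.33], [0.4416, -0.2788, 0.8528, -1.386], [0.0, 0.0, 0.0, 1.0]]}
top {'vertical_fov': 55.0138, 'cx': 321.478, 'cy': 248.0633, 'view': [[0.0068, -0.9999, 0.0149, -0.0237], [0.9881, 0.009, 0.1534, -0.5435], [-0.1535, 0.0137, 0.9881, -0.9198], [0.0, 0.0, 0.0, 1.0]]}
{'t': 0.1, 'q': array([ 1.00891109,  0.47771184,  0.02234315,  1.55635007, -0.01155191,
        1.10929785, -0.08307379]), 'joint_vel': array([-6.65049040e-04, -3.28965544e-04,  7.81241904e-04, -2.33650538e-03,
        7.71957519e-04, -7.83233786e-05, -2.19731457e-03]), 'joint_torque': array([ 3.75245232e-03, -5.97771406e+01,  1.61351748e+00, -2.81958693e+01,
        1.28609154e-02,  5.03949312e-03, -1.60403897e-05]), 'eef_pos': array([ 0.29566962, -0.60620433,  0.23042774]), 'tool_rot': array([-7.90043661e-04,  9.74367229e-01,  2.24961843e-01, -2.19777137e-04]), 'contact_force': array([ 0.64992491,  0.12812689, -1.26610484]), 'torque': array([0.01488692, 0.0018182 , 0.00328135]), 'grasp_force': 0.0, 'gripper_width': 0.9981630944009432}
```

View pics/scene0.png

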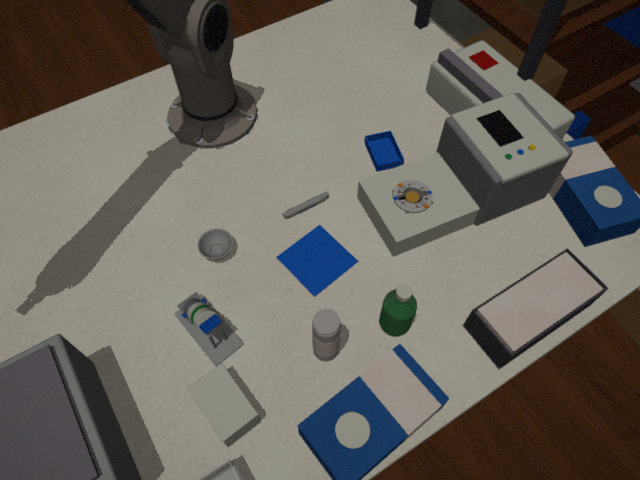

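View pics/top0.png

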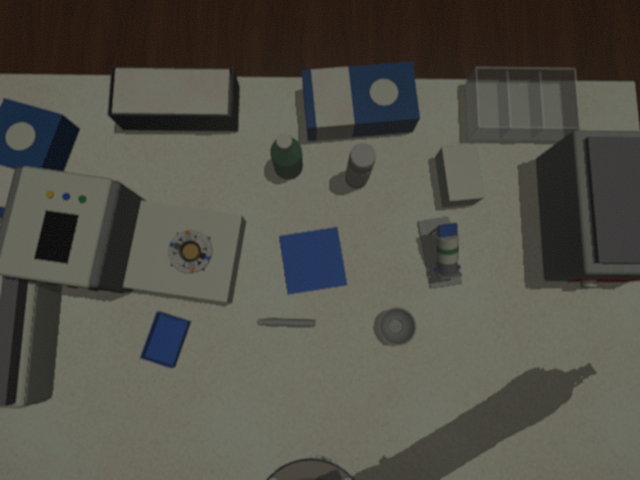

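```bash
python3 -c "
from station import bot
print(bot.camera_info('top').keys())"
```

```text
 3  7 42 station.py
dict_keys(['vertical_fov', 'cx', 'cy', 'view'])
```
Arm isn't visible in the top view... TCP at [0.296,-0.607]? Hmm. The robot "start" TCP is [0.296,-0.607,0.231]. In scene picture, the shadow. The arm is... Actually, base at (0,0). Scene camera: robot base at pixel (210,110). Arm goes up out of view? TCP at (0.296,-0.607)... project. Let me compute. "any distortion apply" - is there distortion? camera_info has none, yet maybe lens has it. Straight lines look straight-ish.

The scene view shows the rack with cartridge near (208,320), the mat (317,260) and the socket (412,196). In the top view the cartridge lies near (448,250) with its wing at (448,230), the mat is at (313,260) and the socket at (190,251). I'll enlarge the rack and socket.

Create h.py:
```python
import numpy as np,cv2
from station import bot
def K(n):
    c=bot.camera_info(n);f=240/np.tan(np.radians(c["vertical_fov"])/2)
    return f,c["cx"],c["cy"],np.array(c["view"])
def pix(n,p):
    f,cx,cy,V=K(n);q=V[:3,:3]@np.asarray(p,float)+V[:3,3]
    return np.array([cx+f*q[0]/-q[2],cy-f*q[1]/-q[2]])
def ray(n,uv):
    f,cx,cy,V=K(n);R=V[:3,:3]
    d=R.T@np.array([(uv[0]-cx)/f,-(uv[1]-cy)/f,-1]);return -R.T@V[:3,3],d
def at(n,uv,z):
    o,d=ray(n,uv);return o+d*(z-o[2])/d[2]
def tri(a,b):
    o1,d1=ray("top",a);o2,d2=ray("scene",b)
    A=np.stack([d1,-d2],1);s=np.linalg.lstsq(A,o2-o1,rcond=None)[0]
    p,q=o1+d1*s[0],o2+d2*s[1];return (p+q)/2,np.linalg.norm(p-q)
```

Run:
```python
from h import *
t=cv2.imread("pics/top0.png");s=cv2.imread("pics/scene0.png")
c=lambda im,x,y,w=80,h=100,k=5:cv2.convertScaleAbs(cv2.resize(im[y:y+h,x:x+w],None,fx=k,fy=k,interpolation=cv2.INTER_CUBIC),alpha=1.5)
cv2.imwrite("pics/c1.png",np.hstack([c(t,410,205),c(s,170,280)]))
cv2.imwrite("pics/c2.png",np.hstack([c(t,158,215,66,75,6),c(s,380,160,66,75,6)]))
for n,im in(("top",t),("scene",s)):
    hsv=cv2.cvtColor(im,cv2.COLOR_BGR2HSV);m=cv2.inRange(hsv,(105,130,60),(125,255,255))
    k,l,st,ce=cv2.connectedComponentsWithStats(m)
    for i in range(1,k):
        if st[i,4]>30:print(n,ce[i].round(1),st[i,4],at(n,ce[i],0.003).round(4),cv2.boxPoints(cv2.minAreaRect(np.argwhere(l==i)[:,::-1].astype(np.float32))).round(0).tolist() if st[i,4]>1000 else '')
```

```text
top [380.6  81.6] 1490 [ 0.9396 -0.1536  0.003 ] [[350.0, 67.0], [411.0, 60.0], [417.0, 111.0], [355.0, 117.0]]
top [306.5  78.4] 71 [0.945  0.0173 0.003 ] 
top [ 26.4 133.3] 2295 [0.8036 0.6422 0.003 ] [[-15.0, 159.0], [3.0, 98.0], [60.0, 115.0], [43.0, 176.0]]
top [403.8 108.7] 35 [ 0.874 -0.206  0.003] 
top [447.4 229.8] 156 [ 0.5929 -0.2962  0.003 ] 
top [312.3 260.3] 3274 [ 5.228e-01 -2.000e-04  3.000e-03] [[279.0, 237.0], [336.0, 227.0], [345.0, 284.0], [288.0, 293.0]]
top [166.  339.1] 1422 [0.3535 0.305  0.003 ] [[143.0, 357.0], [158.0, 312.0], [188.0, 322.0], [173.0, 367.0]]
scene [578.8 129.7] 449 [0.5617 0.7793 0.003 ] 
scene [383.6 150.5] 1028 [0.3474 0.3085 0.003 ] [[362.0, 137.0], [389.0, 126.0], [405.0, 162.0], [378.0, 174.0]]
scene [605.9 197.5] 2347 [0.7497 0.6697 0.003 ] [[565.0, 180.0], [606.0, 151.0], [648.0, 212.0], [607.0, 240.0]]
scene [316.7 259.7] 2928 [ 0.5245 -0.0028  0.003 ] [[276.0, 257.0], [323.0, 218.0], [358.0, 261.0], [311.0, 299.0]]
scene [210.1 323.7] 228 [ 0.5346 -0.2688  0.003 ] 
scene [420.8 374.2] 669 [0.8504 0.033  0.003 ] 
scene [352.  431.7] 5185 [ 0.8672 -0.1413  0.003 ] [[294.0, 428.0], [358.0, 375.0], [409.0, 437.0], [345.0, 490.0]]
```

View pics/c1.png

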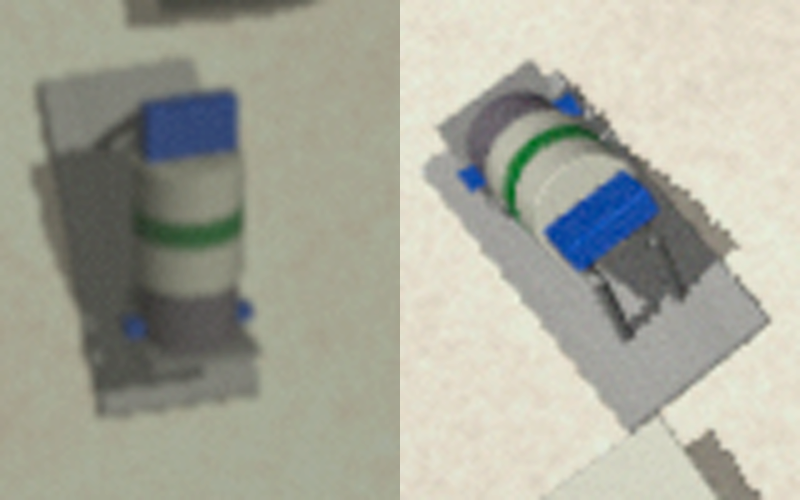

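View pics/c2.png

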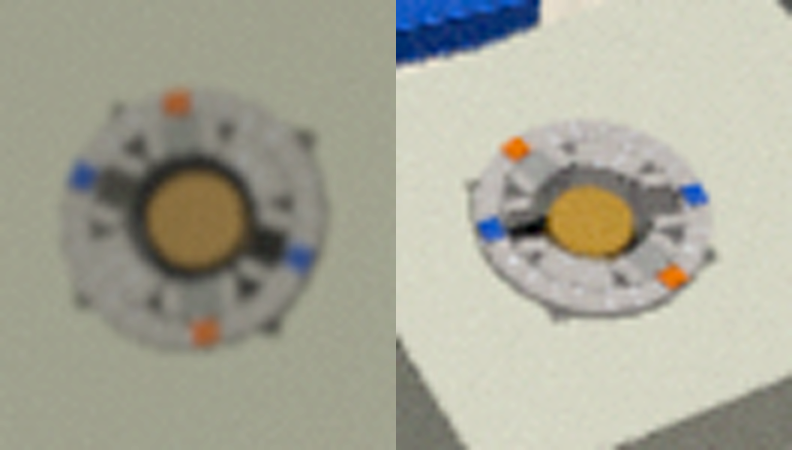

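The crops show the top-view lugs near (437,270) and (459,267), and the wing at 438–458 × 223–237. On the socket, the blue slot marks are near (172,245) and (208,258) in the top view, and the orange marks near (187,232) and (192,270). All are also visible in the scene view. Now the geometry.

Run:
```python
from h import *
from scipy.optimize import least_squares
im={n:cv2.imread(f"pics/{n}0.png") for n in("top","scene")}
def cents(n,lo,hi,box,amin):
    x0,y0,x1,y1=box;hs=cv2.cvtColor(im[n],cv2.COLOR_BGR2HSV)[y0:y1,x0:x1]
    k,l,st,ce=cv2.connectedComponentsWithStats(cv2.inRange(hs,lo,hi))
    return [(np.round(ce[i]+[x0,y0],2),st[i,4]) for i in range(1,k) if st[i,4]>=amin]
B=((100,90,50),(130,255,255));O=((5,120,70),(16,255,255))
for n,b,r in(("top",(158,215,224,290),(410,205,490,305)),("scene",(385,170,440,220),(170,280,250,350))):
    for nm,c in(("blue",B),("or",O)):
        for p,a in cents(n,*c,b,3): print(n,nm,p,a,at(n,p,.07).round(4))
    print(n,"cart",cents(n,*B,r,4))
```

```text
top blue [171.33 244.11] 9 [0.5446 0.2842 0.07  ]
top blue [207.5 257.5] 12 [0.518  0.2102 0.07  ]
top or [187. 232.] 9 [0.5698 0.2539 0.07  ]
top or [191.8 270. ] 10 [0.4925 0.2404 0.07  ]
top cart [(array([447.5 , 229.78]), np.int32(200)), (array([458.25, 267.  ]), np.int32(4)), (array([436.5, 270. ]), np.int32(12))]
scene blue [429.17 192.  ] 12 [0.5442 0.283  0.07  ]
scene blue [395.62 197.62] 13 [0.5164 0.2102 0.07  ]
scene or [399.5 184.5] 12 [0.4917 0.2395 0.07  ]
scene or [425.79 205.64] 14 [0.5695 0.2533 0.07  ]
scene cart [(array([203.  , 300.53]), np.int32(19)), (array([184.06, 314.89]), np.int32(18)), (array([210.1 , 323.69]), np.int32(239))]
```

Add to h.py:
```python
def boxp(lo,hi): return np.array([[x,y,z] for x in(lo[0],hi[0]) for y in(lo[1],hi[1]) for z in(lo[2],hi[2])])
def cen(n,P):
    h=cv2.convexHull(np.array([pix(n,p) for p in P],np.float32));m=cv2.moments(h)
    return np.array([m['m10']/m['m00'],m['m01']/m['m00']])
WING=boxp((-.006,-.019,.083),(.006,.019,.107));L1=boxp((-.004,.02,.003),(.004,.027,.009));L2=L1*[1,-1,1]
def fit(obs,elev,x0):
    """obs: (cam, part points, uv, weight); pose O xyz, yaw of axis"""
    from scipy.optimize import least_squares
    def T(v,P):
        c,s=np.cos(v[3]),np.sin(v[3]);e=elev
        z=np.array([c*np.cos(e),s*np.cos(e),np.sin(e)]);y=np.array([-s,c,0]);x=np.cross(y,z)
        return v[:3]+P@np.stack([x,y,z])
    f=lambda v:np.concatenate([w*(cen(n,T(v,P))-uv) for n,P,uv,w in obs])
    return least_squares(f,x0,x_scale=[.01,.01,.01,.1])
```

Run:
```python
from h import *
obs=[("top",WING,(447.5,229.78),2),("top",L1,(436.5,270),1),("top",L2,(458.6,267),.6),
("scene",WING,(210.1,323.69),2),("scene",L1,(203,300.53),1),("scene",L2,(184.06,314.89),1)]
# L1 (+y left) : top-left lug ; in scene left in image = -y... check both
for sw in(0,1):
    o=[list(k) for k in obs]
    if sw: o[4][1],o[5][1]=L2,L1
    r=fit(o,np.radians(35),[.5,-.29,.04,0])
    print(sw,r.x.round(4),r.cost,r.fun.round(2))
print(bot.camera_info("top")["cx"])
```

```text
Traceback (most recent call last):
  File "h.py", line 31, in fit
    return least_squares(f,x0,x_scale=[.01,.01,.01,.1])
  File "h.py", line 30, in <lambda>
    f=lambda v:np.concatenate([w*(cen(n,T(v,P))-uv) for n,P,uv,w in obs])
                                  ~~~^^^^^^^^^^
  File "h.py", line 20, in cen
    h=cv2.convexHull(np.array([pix(n,p) for p in P],np.float32));m=cv2.moments(h)
                               ~~~^^^^^
  File "h.py", line 7, in pix
    f,cx,cy,V=K(n);q=V[:3,:3]@np.asarray(p,float)+V[:3,3]
              ~^^^
  File "h.py", line 4, in K
    c=bot.camera_info(n);f=240/np.tan(np.radians(c["vertical_fov"])/2)
ValueError: time passes only in moves, steps and waits
```

```bash
sed -i '1i from functools import lru_cache' h.py; sed -i 's/^def K/@lru_cache\ndef K/; s/x_scale=\[.01,.01,.01,.1\]/x_scale=[.01,.01,.01,.1],diff_step=[1e-2]*4/' h.py
```

Run:
```python
from h import *
obs=[("top",WING,(447.5,229.78),2),("top",L1,(436.5,270),1),("top",L2,(458.6,267),.6),
("scene",WING,(210.1,323.69),2),("scene",L1,(203,300.53),1),("scene",L2,(184.06,314.89),1)]
for sw in(0,1):
    o=[list(k) for k in obs]
    if sw: o[4][1],o[5][1]=L2,L1
    r=fit(o,np.radians(35),[.5,-.29,.04,0.1])
    print(sw,r.x.round(4),r.cost,r.fun.round(2))
```

```text
0 [ 0.4984 -0.2835  0.0365  0.1628] 0.3150793041790234 [ 0.42  0.12  0.02  0.22 -0.04 -0.14  0.27 -0.23  0.36  0.29 -0.03  0.2 ]
1 [ 0.4981 -0.2835  0.0352  0.1621] 570.9391489547905 [  0.09   0.68  -0.15   0.43  -0.15   0.     0.34   0.06 -18.89  14.68
  19.36 -13.92]
```

Add to h.py:
```python
def go(x,y,z,phi=None):
    o=bot.get_obs();p=o["eef_pos"];q=o["tool_rot"];f=2*np.arctan2(q[2],q[1])
    f=(f+np.pi)%(2*np.pi)-np.pi
    g=f if phi is None else phi
    d=np.array([x,y,z])-p;c,s=np.cos(g),np.sin(g)
    print("t",round(float(o["t"]),2),"p",p.round(4),"phi",round(f,4),"turn",round(f-g,4),"| dx dy dz",np.round([d[0]*c+d[1]*s,d[0]*s-d[1]*c,-d[2]],4),"F",o["contact_force"].round(1),"w",round(float(o["gripper_width"]),3),"g",round(float(o["grasp_force"]),1),"q7",round(float(o["q"][6]),2))
```

```text
(no output)
```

{"method": "nudge_tcp", "body": {
  "rows": [
    [[0,0,0],0.145,1],
    [[0,0,0],0.146,1],
    [[0.03,-0.028,0],0,1],
    [[0.03,-0.028,0],0,1],
    [[0.03,-0.028,0],0,1],
    [[0.03,-0.028,0],0,1],
    [[0.03,-0.028,0],0,1],
    [[0.03,-0.028,0],0,1],
    [[0.03,-0.028,0],0,1],
    [[0.03,-0.028,0],0,1],
    [[0.03,-0.028,0],0,1],
    [[0.03,-0.028,0],0,1],
    [[0,0,0],0,1]
  ],
  "clamp_n": 25
}}

```text
t: 1.4
eef_pos: [0.5507, -0.2742, 0.2309]
tool_rot: [-0.002, 0.996, 0.086, 0.001]
contact_force: [0.1, -0.6, 1.3]
gripper_width: 0.998
grasp_force: 0.0
```

```bash
python3 -c "
from h import *
go(.5518,-.2747,.053,.163)"
```

```text
t 1.4 p [ 0.5507 -0.2742  0.2309] phi 0.1732 turn 0.0102 | dx dy dz [0.001  0.0006 0.1779] F [ 0.1 -0.6  1.3] w 0.998 g 0.0 q7 -1.05
```

{"method": "nudge_tcp", "body": {
  "rows": [
    [[0.001,0.0006,0.04],0.01,1],
    [[0,0,0.04],0,1],
    [[0,0,0.04],0,1],
    [[0,0,0.04],0,1],
    [[0,0,0.018],0,1],
    [[0,0,0],0,0.7],
    [[0,0,0],0,0.3],
    [[0,0,0],0,0.3],
    [[0,0,0],0,0.3],
    [[0,0,0],0,0.3],
    [[0,0,0],0,0.3],
    [[0,0,0],0,0.3]
  ],
  "clamp_n": 25
}}

```text
t: 2.6
eef_pos: [0.5474, -0.2759, 0.055]
tool_rot: [-0.004, 0.997, 0.078, -0.001]
contact_force: [-6.6, 15.9, 10.0]
gripper_width: 0.507
grasp_force: 24.7
```

```bash
python3 -c "
from h import *
go(.5518,-.2747,.053,.163)"
```

```text
t 2.6 p [ 0.5474 -0.2759  0.055 ] phi 0.1567 turn -0.0063 | dx dy dz [ 0.0045 -0.0004  0.002 ] F [-6.6 15.9 10. ] w 0.507 g 24.7 q7 -1.08
```

{"method": "nudge_tcp", "body": {
  "rows": [
    [[0,0,-0.01],0,0.3],
    [[0,0,-0.02],0,0.3],
    [[0,0,-0.03],0,0.3],
    [[0,0,-0.03],0,0.3],
    [[0,0,-0.03],0,0.3],
    [[0,0,0],0,0.3],
    [[0,0,0],0,0.3]
  ]
}}

```text
t: 3.3
eef_pos: [0.5482, -0.283, 0.1752]
tool_rot: [0.001, 0.997, 0.076, 0.002]
contact_force: [-1.1, 0.0, -1.3]
gripper_width: 0.507
grasp_force: 26.4
```

Run:
```python
from h import *
go(.5518,-.2747,.153,.163)
t=bot.read_camera("top");s=bot.read_camera("scene")
c=lambda im,p:cv2.convertScaleAbs(cv2.resize(im[int(p[1])-60:int(p[1])+60,int(p[0])-50:int(p[0])+50],None,fx=4,fy=4,interpolation=cv2.INTER_CUBIC),alpha=1.5)
P=bot.get_obs()["eef_pos"]
cv2.imwrite("pics/lift.png",np.hstack([c(t,pix("top",P)),c(s,pix("scene",P))]))
```

```text
t 3.3 p [ 0.5482 -0.283   0.1752] phi 0.1522 turn -0.0108 | dx dy dz [ 0.0049 -0.0076  0.0222] F [-1.1  0.  -1.3] w 0.507 g 26.4 q7 -1.06
```

View pics/lift.png

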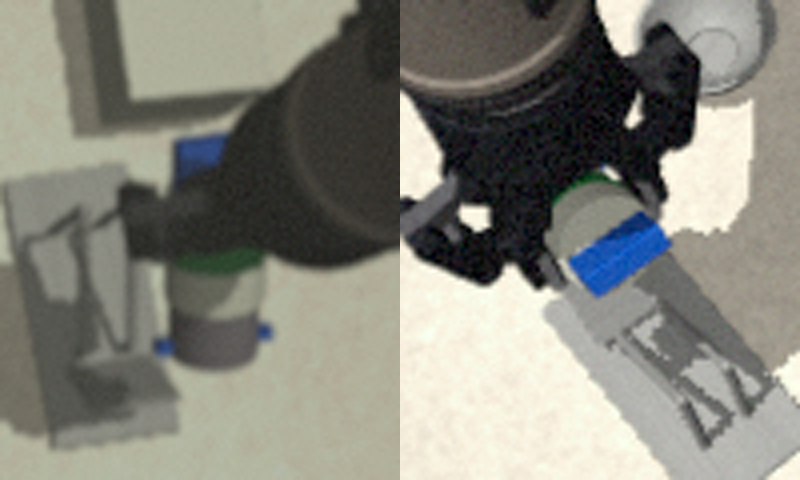

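The cartridge is held and still tilted about 35°, with the top-view lugs near (453,…) and (478,…) and the wing visible in both views. I'll fit its pose in the hand.

Add to h.py:
```python
def blue(n,lo=(100,90,50),hi=(130,255,255),r=55,amin=4,P=None,im=None):
    P=bot.get_obs()["eef_pos"] if P is None else P
    im=bot.read_camera(n) if im is None else im
    u,v=pix(n,P).astype(int);x0,y0=max(u-r,0),max(v-r,0)
    k,l,st,ce=cv2.connectedComponentsWithStats(cv2.inRange(cv2.cvtColor(im[y0:v+r,x0:u+r],cv2.COLOR_BGR2HSV),lo,hi))
    return [((ce[i]+[x0,y0]).round(2),int(st[i,4])) for i in range(1,k) if st[i,4]>=amin]
```

Run:
```python
from h import *
o=bot.get_obs();P=o["eef_pos"]
b={n:blue(n) for n in("top","scene")};print(b,P)
tl=sorted([x for x in b["top"] if x[1]<60],key=lambda x:x[0][0]);w=max(b["scene"],key=lambda x:x[1])
obs=[("top",L1,tl[0][0],1),("top",L2,tl[-1][0],1),("scene",WING,w[0],1)]
for e in(20,30,35,40,50):
    r=fit(obs,np.radians(e),[.5,-.283,.16,.16]);print(e,r.x.round(4),r.cost)
```

```text
{'top': [(array([465.55, 215.06]), 83), (array([481.8, 259.6]), 5), (array([457. , 263.5]), 16)], 'scene': [(array([193.86, 298.99]), 280)]} [ 0.54693041 -0.28216104  0.17280891]
20 [ 0.493  -0.2796  0.187   0.0318] 4.309457091023287
30 [ 0.4964 -0.2865  0.1656  0.1111] 0.737626459134872
35 [ 0.4983 -0.2902  0.154   0.1588] 0.01611936699744053
40 [ 0.5005 -0.2938  0.1419  0.2118] 0.5993338949437864
50 [ 0.5052 -0.3004  0.1175  0.3273] 8.80681811768723
```

Run:
```python
from h import *
go(.567,.0075,.10)
print(at("top",(358,184),0),at("scene",(327,354),0),at("top",(288,174),0),at("scene",(396,330),0))
```

```text
t 3.5 p [ 0.5468 -0.282   0.1721] phi 0.1527 turn 0.0 | dx dy dz [ 0.064  -0.283   0.0721] F [ 0.3 -1.  -2.9] w 0.505 g 26.4 q7 -1.06
[ 0.69554348 -0.10044912  0.        ] [ 0.71695778 -0.09941507  0.        ] [0.7168728  0.05592139 0.        ] [0.75001276 0.04786705 0.        ]
```

{"method": "nudge_tcp", "body": {
  "rows": [
    [[0.004,-0.02,0],0,0.3],
    [[0.009,-0.04,0],0,0.3],
    [[0.009,-0.04,0],0,0.3],
    [[0.009,-0.04,0],0,0.3],
    [[0.009,-0.04,0],0,0.3],
    [[0.009,-0.04,0],0,0.3],
    [[0.009,-0.04,0],0,0.3],
    [[0.006,-0.023,0.02],0,0.3],
    [[0,0,0.03],0,0.3],
    [[0,0,0.02],0,0.3],
    [[0,0,0],0,0.3],
    [[0,0,0],0,0.3]
  ]
}}

```text
t: 4.7
eef_pos: [0.5676, 0.007, 0.103]
tool_rot: [0.0, 0.997, 0.076, -0.001]
contact_force: [-0.0, -0.3, -2.5]
gripper_width: 0.505
grasp_force: 26.3
```

Run:
```python
from h import *
go(.567,.0075,.10)
o=bot.get_obs();P=o["eef_pos"]
b={n:blue(n,r=48) for n in("top","scene")};print(b)
```

```text
t 4.7 p [0.5676 0.007  0.103 ] phi 0.1525 turn 0.0 | dx dy dz [-0.0005 -0.0005  0.003 ] F [-0.  -0.3 -2.5] w 0.505 g 26.3 q7 -1.62
{'top': [], 'scene': [(array([309.38, 232.75]), 16), (array([317.32, 264.98]), 2258)]}
```

{"method": "nudge_tcp", "body": {
  "rows": [
    [[0,0,0.03],0,0.3],
    [[0,0,0.025],0,0.3],
    [[0,0,0.003],0,0.3],
    [[0,0,0],0,0.3],
    [[0,0,0],0,0.3]
  ],
  "clamp_n": 20
}}

```text
t: 5.3
eef_pos: [0.5692, 0.0073, 0.0469]
tool_rot: [-0.0, 0.997, 0.076, 0.001]
contact_force: [0.5, 1.3, -1.4]
gripper_width: 0.505
grasp_force: 26.2
```

{"method": "nudge_tcp", "body": {
  "rows": [
    [[0,0,0.002],0,0.3],
    [[0,0,0.002],0,0.3],
    [[0,0,0],0,0.3]
  ]
}}

```text
t: 5.6
eef_pos: [0.568, 0.0072, 0.0416]
tool_rot: [0.0, 0.997, 0.076, 0.0]
contact_force: [0.1, 0.0, -1.9]
gripper_width: 0.504
grasp_force: 26.3
```

{"method": "nudge_tcp", "body": {
  "rows": [
    [[0,0,0.002],0,0.3],
    [[0,0,0],0,0.3]
  ]
}}

```text
t: 5.8
eef_pos: [0.5685, 0.0073, 0.0397]
tool_rot: [0.0, 0.997, 0.076, 0.001]
contact_force: [-0.5, 0.2, 1.1]
gripper_width: 0.504
grasp_force: 26.7
```

{"method": "nudge_tcp", "body": {
  "rows": [
    [[0,0,0.002],0,0.3],
    [[-0.0055,0,-0.0031],0,0.3],
    [[-0.0055,0,-0.0031],0,0.3],
    [[-0.006,0,-0.002],0,0.3],
    [[-0.006,0,-0.002],0,0.3],
    [[0,0,0],0,0.3]
  ],
  "clamp_n": 20
}}

```text
t: 6.4
eef_pos: [0.5437, 0.0034, 0.0475]
tool_rot: [0.0, 0.997, 0.076, -0.001]
contact_force: [-0.7, -0.1, -2.1]
gripper_width: 0.504
grasp_force: 26.2
```

{"method": "nudge_tcp", "body": {
  "rows": [
    [[-0.0062,0,-0.0008],0,0.3],
    [[-0.0063,0,-0.0008],0,0.3],
    [[0,0,0],0,0.3]
  ]
}}

```text
t: 6.7
eef_pos: [0.5315, 0.0015, 0.049]
tool_rot: [0.0, 0.997, 0.076, -0.001]
contact_force: [0.3, 0.1, -1.9]
gripper_width: 0.51
grasp_force: 26.2
```

Run:
```python
from h import *
P=bot.get_obs()["eef_pos"]
t=bot.read_camera("top");s=bot.read_camera("scene")
c=lambda im,p:cv2.convertScaleAbs(cv2.resize(im[int(p[1])-60:int(p[1])+60,int(p[0])-50:int(p[0])+50],None,fx=4,fy=4,interpolation=cv2.INTER_CUBIC),alpha=1.5)
cv2.imwrite("pics/arc.png",np.hstack([c(t,pix("top",P)),c(s,pix("scene",P))]))
```

```text
(no output)
```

View pics/arc.png

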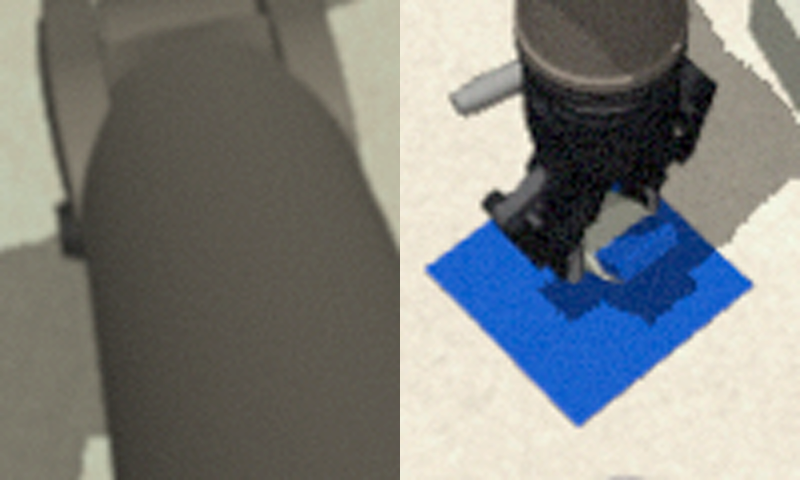

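The scene crop shows the wing still leaning away, and the contact force says the nose slid rather than pivoted. I'll work out the present tilt and locate the deck's wall, which can serve as a fixed stop.

Add to h.py:
```python
def wingpred(e,n="scene",g=.062,pp=.0027):
    o=bot.get_obs();q=o["tool_rot"];f=2*np.arctan2(q[2],q[1]);G=o["eef_pos"]+[0,0,.019]
    u=np.array([np.cos(f),np.sin(f),0]);k=np.array([0,0,1.]);c,s=np.cos(e),np.sin(e)
    z=c*u+s*k;x=-(-s*u+c*k);y=np.cross(z,x);O=G-g*z-pp*(-s*u+c*k)
    return cen(n,O+WING@np.stack([x,y,z])),O
```

```text
(no output)
```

{"method": "nudge_tcp", "body": {
  "rows": [
    [[0,0,-0.03],0,0.3],
    [[0,0,-0.05],0,0.3],
    [[0,0,-0.04],0,0.3],
    [[0,0,-0.01],0,0.3],
    [[0,0,0],0,0.3],
    [[0,0,0],0,0.3]
  ],
  "clamp_n": 20
}}

```text
t: 7.4
eef_pos: [0.5318, 0.0017, 0.1777]
tool_rot: [0.0, 0.997, 0.076, -0.001]
contact_force: [-1.6, -0.3, -2.4]
gripper_width: 0.505
grasp_force: 26.2
```

Run:
```python
from h import *
go(.6,.2,.15)
b=blue("scene",r=70);print([x for x in b if x[1]>20])
for e in(25,35,45,55,65,90):print(e,wingpred(np.radians(e))[0].round(1))
# deck edges: corners in top view at z=.064
t=bot.read_camera("top");im=cv2.imread("pics/top0.png")
for uv in((138,203),(244,211),(230,301),(128,289)):print(uv,at("top",uv,.064).round(4))
for uv in((359,180),(390,252),(478,212),(441,155)):print(uv,at("scene",uv,.064).round(4))
```

```text
t 7.4 p [0.5318 0.0017 0.1777] phi 0.1528 turn 0.0 | dx dy dz [ 0.0976 -0.1856  0.0277] F [-1.6 -0.3 -2.4] w 0.505 g 26.2 q7 -1.59
[(array([379.96, 156.94]), 421), (array([329.89, 216.59]), 231), (array([316.76, 258.66]), 2860)]
25 [331.1 218.6]
35 [330.3 216.2]
45 [329.1 213.7]
55 [327.7 211. ]
65 [326.  208.3]
90 [321.  202.4]
(138, 203) [0.6307 0.3592 0.064 ]
(244, 211) [0.6161 0.141  0.064 ]
(230, 301) [0.4316 0.1629 0.064 ]
(128, 289) [0.4539 0.3671 0.064 ]
(359, 180) [0.4285 0.1724 0.064 ]
(390, 252) [0.62   0.1193 0.064 ]
(478, 212) [0.6417 0.3431 0.064 ]
(441, 155) [0.471  0.3784 0.064 ]
```

{"method": "nudge_tcp", "body": {
  "rows": [
    [[0,0,0],0.129,0.3],
    [[0,0,0],0.129,0.3],
    [[0,-0.03,0],0,0.3],
    [[0,-0.042,0],0,0.3],
    [[0,-0.042,0],0,0.3],
    [[0,-0.042,0],0,0.3],
    [[0,-0.042,0],0,0.3],
    [[0.03,-0.012,0],0,0.3],
    [[0.038,-0.004,0],0,0.3],
    [[0.038,-0.004,0],0,0.3],
    [[0.038,-0.004,0],0,0.3],
    [[0,0,0],0,0.3],
    [[0,0,0],0,0.3]
  ],
  "clamp_n": 20
}}

```text
t: 8.8
eef_pos: [0.6986, 0.2069, 0.1759]
tool_rot: [0.001, 0.999, -0.053, -0.002]
contact_force: [-0.5, 0.1, -2.7]
gripper_width: 0.505
grasp_force: 26.0
```

Run:
```python
from h import *
go(.699,.209,.052,-.105)
t=bot.read_camera("top");s=bot.read_camera("scene")
P=bot.get_obs()["eef_pos"]
c=lambda im,p:cv2.convertScaleAbs(cv2.resize(im[int(p[1])-50:int(p[1])+70,int(p[0])-50:int(p[0])+50],None,fx=4,fy=4,interpolation=cv2.INTER_CUBIC),alpha=1.5)
cv2.imwrite("pics/wall.png",np.hstack([c(t,pix("top",P)),c(s,pix("scene",P))]))
print([ (n,blue(n,P=P,im=i,r=50)) for n,i in(("top",t),("scene",s))],wingpred(np.radians(35)))
```

```text
t 8.8 p [0.6986 0.2069 0.1759] phi -0.1059 turn -0.0009 | dx dy dz [ 0.0002 -0.0021  0.1239] F [-0.5  0.1 -2.7] w 0.505 g 26.0 q7 -2.11
[('top', []), ('scene', [(array([429.17, 192.  ]), 12), (array([433.57, 222.  ]), 23), (array([471.35, 232.75]), 256)])] (array([472.50562511, 231.86699515]), array([0.64871682, 0.21286627, 0.15859531]))
```

View pics/wall.png

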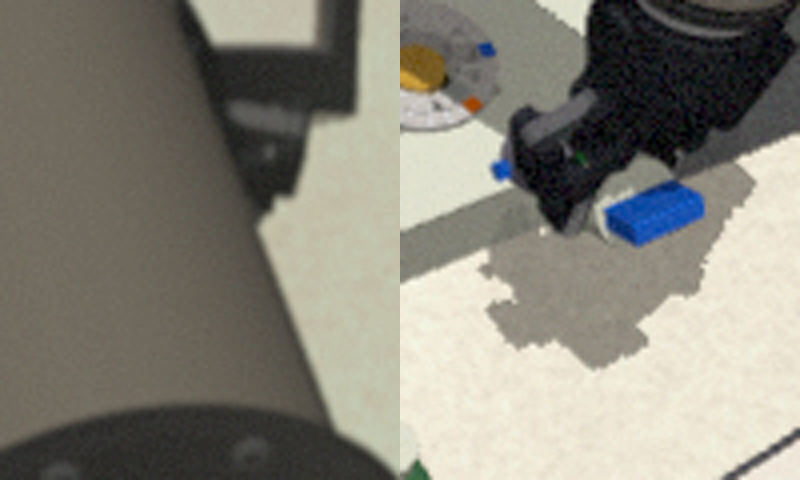

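In the scene crop the wing is near (471,233), a lug shows, and the cartridge hangs clear past the deck's +x wall. Going down, then pushing the nose against the wall.

{"method": "nudge_tcp", "body": {
  "rows": [
    [[0.004,-0.002,0.035],0,0.3],
    [[0,0,0.04],0,0.3],
    [[0,0,0.035],0,0.3],
    [[0,0,0.014],0,0.3],
    [[0,0,0],0,0.3],
    [[-0.006,0,0],0,0.3],
    [[-0.006,0,0],0,0.3],
    [[-0.004,0,0],0,0.3],
    [[0,0,0],0,0.3]
  ],
  "clamp_n": 20
}}

```text
t: 9.8
eef_pos: [0.6873, 0.2114, 0.0566]
tool_rot: [-0.0, 0.999, -0.052, 0.001]
contact_force: [0.3, -0.1, -2.2]
gripper_width: 0.504
grasp_force: 26.0
```

{"method": "nudge_tcp", "body": {
  "rows": [
    [[-0.005,0,0],0,0.3],
    [[-0.005,0,0],0,0.3],
    [[0,0,0],0,0.3]
  ]
}}

```text
t: 10.1
eef_pos: [0.6787, 0.2119, 0.056]
tool_rot: [-0.0, 0.999, -0.053, 0.002]
contact_force: [3.8, 0.7, -2.2]
gripper_width: 0.509
grasp_force: 26.1
```

{"method": "nudge_tcp", "body": {
  "rows": [
    [[-0.005,0,0],0,0.3],
    [[-0.005,0,0],0,0.3],
    [[0,0,0],0,0.3]
  ]
}}

```text
t: 10.4
eef_pos: [0.676, 0.212, 0.0592]
tool_rot: [-0.002, 0.999, -0.054, 0.008]
contact_force: [16.2, -1.3, 1.5]
gripper_width: 0.509
grasp_force: 26.2
```

```bash
python3 -c "
from h import *
b=blue('scene',r=50);print(b)
for e in(25,35,45,55,65):print(e,wingpred(np.radians(e))[0].round(1))"
```

```text
[(array([418.72, 245.22]), 18), (array([451.54, 254.17]), 199)]
25 [452.5 256.6]
35 [452.3 254.4]
45 [451.9 252. ]
55 [451.2 249.4]
65 [450.3 246.7]
```

{"method": "nudge_tcp", "body": {
  "rows": [
    [[-0.003,0,0],0,0.3],
    [[-0.003,0,0],0,0.3],
    [[0,0,0],0,0.3]
  ],
  "clamp_n": 20
}}

```text
t: 10.75
eef_pos: [0.674, 0.2119, 0.0611]
tool_rot: [-0.002, 0.998, -0.054, 0.012]
contact_force: [22.0, -3.6, 4.4]
gripper_width: 0.503
grasp_force: 26.1
```

{"method": "nudge_tcp", "body": {
  "rows": [
    [[-0.003,0,0],0,0.3],
    [[-0.003,0,0],0,0.3],
    [[0,0,0],0,0.3]
  ]
}}

```text
t: 11.05
eef_pos: [0.6712, 0.212, 0.0631]
tool_rot: [-0.003, 0.998, -0.055, 0.015]
contact_force: [27.5, -3.1, 9.0]
gripper_width: 0.503
grasp_force: 26.0
```

```bash
python3 -c "
from h import *
go(.676,.212,.056)
b=blue('scene',r=50);print(b)
for e in(25,35,45,55,65):print(e,wingpred(np.radians(e))[0].round(1))"
```

```text
t 11.05 p [0.6712 0.212  0.0631] phi -0.1101 turn 0.0 | dx dy dz [ 0.0048 -0.0005  0.0071] F [27.5 -3.1  9. ] w 0.503 g 26.0 q7 -2.17
[(array([395.5, 199. ]), 4), (array([419.05, 245.21]), 19), (array([450.74, 251.22]), 190)]
25 [451.3 253.9]
35 [451.2 251.7]
45 [450.8 249.2]
55 [450.1 246.6]
65 [449.2 243.9]
```

{"method": "nudge_tcp", "body": {
  "rows": [
    [[0.015,0,0],0,0.3],
    [[0.015,0,0],0,0.3],
    [[0,0,0],0,0.3],
    [[0,0,0.007],0,0.3],
    [[0,0,0.007],0,0.3],
    [[0,0,0],0,0.3]
  ],
  "clamp_n": 20
}}

```text
t: 11.7
eef_pos: [0.6842, 0.2113, 0.0399]
tool_rot: [0.0, 0.999, -0.052, -0.001]
contact_force: [-0.6, -0.2, -1.0]
gripper_width: 0.507
grasp_force: 25.2
```

```bash
python3 -c "
from h import *
go(.679,.212,.041,-.105)
b=blue('scene',r=50);print(b)
for e in(25,35,45,55,65):print(e,wingpred(np.radians(e))[0].round(1))"
```

```text
t 11.7 p [0.6842 0.2113 0.0399] phi -0.1045 turn 0.0005 | dx dy dz [-0.0053 -0.0001 -0.0011] F [-0.6 -0.2 -1. ] w 0.507 g 25.2 q7 -2.15
[(array([420.5, 254.5]), 14), (array([452.55, 262.22]), 195)]
25 [452.9 264.3]
35 [452.8 262.1]
45 [452.4 259.7]
55 [451.7 257.1]
65 [450.7 254.5]
```

{"method": "nudge_tcp", "body": {
  "rows": [
    [[-0.006,0,0],0,0.3],
    [[-0.006,0,0],0,0.3],
    [[-0.0025,0,-0.0056],0,0.3],
    [[-0.0026,0,-0.0056],0,0.3],
    [[0,0,0],0,0.3]
  ],
  "clamp_n": 20
}}

```text
t: 12.25
eef_pos: [0.6694, 0.2129, 0.0541]
tool_rot: [-0.0, 0.999, -0.053, 0.001]
contact_force: [2.6, 0.0, -0.3]
gripper_width: 0.507
grasp_force: 24.6
```

```bash
python3 -c "
from h import *
b=blue('scene',r=50);print(b)
for e in(25,35,45,55,65):print(e,wingpred(np.radians(e))[0].round(1))"
```

```text
[(array([419.11, 248.33]), 18), (array([449.95, 252.04]), 179)]
25 [450.2 255.3]
35 [450.1 253.1]
45 [449.7 250.7]
55 [449.  248.1]
65 [448.  245.4]
```

{"method": "nudge_tcp", "body": {
  "rows": [
    [[-0.005,0,-0.004],0,0.3],
    [[-0.005,0,-0.004],0,0.3],
    [[-0.005,0,-0.004],0,0.3],
    [[0,0,0],0,0.3]
  ],
  "clamp_n": 20
}}

```text
t: 12.7
eef_pos: [0.6556, 0.2144, 0.0661]
tool_rot: [-0.001, 0.999, -0.053, 0.002]
contact_force: [6.5, -0.9, -0.2]
gripper_width: 0.505
grasp_force: 22.3
```

```bash
python3 -c "
from h import *
b=blue('scene',r=50);print(b)
for e in(25,35,45,55,65,75):print(e,wingpred(np.radians(e))[0].round(1))"
```

```text
[(array([429.5, 192.5]), 8), (array([395.5 , 197.71]), 14), (array([447.39, 240.73]), 142), (array([419.8, 247.8]), 15)]
25 [447.7 247.1]
35 [447.5 244.9]
45 [447.1 242.4]
55 [446.4 239.8]
65 [445.5 237.1]
75 [444.2 234.5]
```

{"method": "nudge_tcp", "body": {
  "rows": [
    [[-0.005,0,-0.0037],0,0.3],
    [[-0.005,0,-0.0037],0,0.3],
    [[-0.0053,0,-0.0033],0,0.3],
    [[-0.0053,0,-0.0033],0,0.3],
    [[0,0,0],0,0.3]
  ],
  "clamp_n": 20
}}

```text
t: 13.25
eef_pos: [0.6337, 0.2161, 0.0789]
tool_rot: [0.0, 0.999, -0.053, 0.001]
contact_force: [5.4, -1.3, -1.9]
gripper_width: 0.497
grasp_force: 22.7
```

```bash
python3 -c "
from h import *
b=blue('scene',r=50);print(b)
for e in(45,55,65,75,85,90):print(e,wingpred(np.radians(e))[0].round(1))"
```

```text
[(array([395.5 , 197.71]), 14), (array([441.02, 225.2 ]), 163), (array([420.26, 245.95]), 19)]
45 [442.2 230.9]
55 [441.4 228.2]
65 [440.5 225.6]
75 [439.2 222.9]
85 [437.8 220.4]
90 [437.1 219.3]
```

Run:
```python
from h import *
s=bot.read_camera("scene");t=bot.read_camera("top")
c=lambda im,x,y:cv2.convertScaleAbs(cv2.resize(im[y:y+90,x:x+100],None,fx=7,fy=6,interpolation=cv2.INTER_CUBIC),alpha=1.6)
cv2.imwrite("pics/wall2.png",c(s,390,180))
obs=[("scene",WING,(441.02,225.2),1),("scene",L2,(420.26,245.95),1)]
for e in(60,70,80,90,100):
    r=fit(obs,np.radians(e),[.62,.216,.03,-.105]);
    print(e,r.x.round(4),r.cost)
```

```text
60 [ 0.498   0.3579 -0.266   0.9361] 4.325981441518075e-12
70 [ 0.553   0.2997 -0.1378  0.5836] 3.2011974987642074e-11
80 [ 0.6275  0.226   0.0176 -0.07  ] 5.9475638257122085e-12
90 [ 0.6921  0.1549  0.1367 -0.9999] 6.9242879225003504e-12
100 [ 0.6491  0.2098  0.0167 -1.2296] 5.511998916694814e-12
```

View pics/wall2.png

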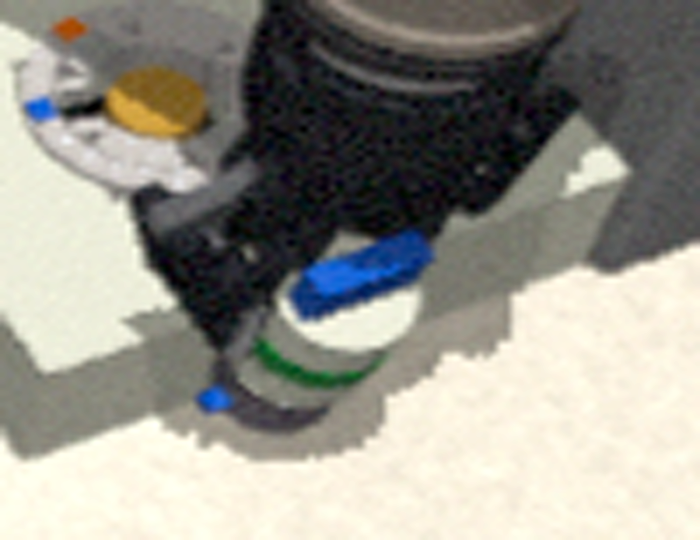

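The crop shows the cartridge almost upright at the wall, roughly 80°, with its wing near (441,225) and lug near (420,246). One more small push.

{"method": "nudge_tcp", "body": {
  "rows": [
    [[-0.004,0,-0.0006],0,0.3],
    [[-0.004,0,-0.0004],0,0.3],
    [[0,0,0],0,0.3]
  ],
  "clamp_n": 20
}}

```text
t: 13.7
eef_pos: [0.6267, 0.217, 0.0803]
tool_rot: [-0.0, 0.999, -0.053, 0.002]
contact_force: [5.9, -1.2, -0.5]
gripper_width: 0.484
grasp_force: 19.1
```

Run:
```python
from h import *
b=blue("scene",r=50);print(b)
w=max(b,key=lambda x:x[1])[0];l=[x[0] for x in b if x[0][1]>235 and x[0][0]<430]
if l:
  for e in(75,80,85,90):
    r=fit([("scene",WING,w,1),("scene",L2,l[0],1)],np.radians(e),[.62,.216,.03,-.105]);print(e,r.x.round(4),r.cost)
```

```text
[(array([395.67, 197.73]), 15), (array([439.51, 222.38]), 170), (array([420.15, 245.45]), 20)]
75 [ 0.5757  0.2714 -0.0787  0.5333] 2.5952042116504732e-11
80 [ 0.607   0.243  -0.0161  0.2075] 6.587908011209977e-12
85 [ 0.6362  0.2176  0.0347 -0.1862] 1.2250844351445693e-11
90 [ 0.6526  0.204   0.0549 -0.5638] 8.352938977966155e-12
```

{"method": "nudge_tcp", "body": {
  "rows": [
    [[0.01,0,0],0,0.3],
    [[0.01,0,0],0,0.3],
    [[0,0,-0.01],0,0.3],
    [[0,0,-0.02],0,0.3],
    [[0,0,-0.025],0,0.3],
    [[0,0,-0.025],0,0.3],
    [[0,0,-0.02],0,0.3],
    [[0,0,0],0,0.3],
    [[0,0,0],0,0.3]
  ],
  "clamp_n": 35
}}

```text
t: 14.65
eef_pos: [0.6446, 0.2153, 0.1791]
tool_rot: [0.0, 0.999, -0.052, -0.0]
contact_force: [-0.1, 0.0, -3.0]
gripper_width: 0.473
grasp_force: 35.7
```

Run:
```python
from h import *
go(.52,-.002,.18,-.105)
b=blue("scene",r=60);print(b);bt=blue("top",r=60);print(bt)
for e in(75,80,85,90):
    print(e,wingpred(np.radians(e),g=.08,pp=0)[0])
```

```text
t 14.65 p [0.6446 0.2153 0.1791] phi -0.105 turn -0.0 | dx dy dz [-0.1011  0.2291 -0.0009] F [-0.1  0.  -3. ] w 0.473 g 35.7 q7 -2.16
[(array([392.26, 157.78]), 361), (array([455.79, 200.46]), 207), (array([395.5 , 197.71]), 14), (array([433.21, 226.83]), 24)]
[(array([212., 183.]), 9)]
75 [448.53794006 200.25242546]
80 [448.17871687 199.67081127]
85 [447.80317246 199.11848587]
90 [447.41415248 198.59978985]
```

Run:
```python
from h import *
for L in(L2,L1):
  for e in(60,70,80,85,90):
    r=fit([("scene",WING,(455.79,200.46),1),("scene",L2,(433.21,226.83),1),("top",L,(212,183),.7)],np.radians(e),[.64,.216,.1,-.105]);print(e,r.x.round(4),r.cost.round(3))
```

```text
60 [0.628  0.1983 0.1238 1.0752] 24.043
70 [0.6336 0.2064 0.1308 0.6726] 9.117
80 [0.6475 0.2136 0.1361 0.093 ] 0.576
85 [ 0.6563  0.2141  0.137  -0.234 ] 0.007
90 [ 0.6643  0.2112  0.1372 -0.5716] 0.144
60 [0.6508 0.1635 0.184  0.9334] 38.205
70 [0.6551 0.1694 0.1815 0.8387] 23.712
80 [0.6599 0.1761 0.1773 0.7991] 40.793
85 [0.6624 0.1796 0.1751 0.793 ] 64.017
90 [0.6647 0.1834 0.1728 0.7844] 97.738
```

{"method": "nudge_tcp", "body": {
  "rows": [
    [[0.005,0,0.01],0,0.3],
    [[0.005,0,0.02],0,0.3],
    [[0,0,0.025],0,0.3],
    [[0,0,0.025],0,0.3],
    [[0,0,0.025],0,0.3],
    [[0,0,0.02],0,0.3],
    [[0,0,0.006],0,0.3],
    [[0,0,0],0,0.3]
  ],
  "clamp_n": 20
}}

```text
t: 15.55
eef_pos: [0.6542, 0.2136, 0.0466]
tool_rot: [0.001, 0.999, -0.053, -0.001]
contact_force: [1.1, 0.9, -2.3]
gripper_width: 0.473
grasp_force: 35.8
```

{"method": "nudge_tcp", "body": {
  "rows": [
    [[0,0,0.002],0,0.3],
    [[0,0,0.002],0,0.3],
    [[0,0,0],0,0.3]
  ]
}}

```text
t: 15.85
eef_pos: [0.6555, 0.2143, 0.0451]
tool_rot: [-0.0, 0.999, -0.053, 0.0]
contact_force: [-1.4, -0.1, 1.9]
gripper_width: 0.483
grasp_force: 36.3
```

```bash
python3 -c "
from h import *
go(.66,.214,.04);print(blue('scene',r=60))"
```

```text
t 15.85 p [0.6555 0.2143 0.0451] phi -0.1053 turn 0.0 | dx dy dz [ 0.0045 -0.0002  0.0051] F [-1.4 -0.1  1.9] w 0.483 g 36.3 q7 -2.17
[(array([429.17, 192.  ]), 12), (array([395.67, 197.73]), 15), (array([444.21, 242.49]), 154), (array([424.88, 263.59]), 17)]
```

{"method": "nudge_tcp", "body": {
  "rows": [
    [[0,0,0],0,0.55],
    [[0,0,0],0,0.65],
    [[0,0,0],0,0.9],
    [[0,0,0],0,1],
    [[0,0,0],0,1]
  ],
  "clamp_n": 20
}}

```text
t: 16.4
eef_pos: [0.6551, 0.2141, 0.0443]
tool_rot: [0.0, 0.999, -0.053, 0.0]
contact_force: [-0.5, 0.2, -0.7]
gripper_width: 0.997
grasp_force: 0.0
```

Run:
```python
from h import *
bs=blue("scene",r=60);bt=blue("top",r=60);print(bs,bt)
w=max(bs,key=lambda x:x[1])[0];l=[x[0] for x in bs if x[0][1]>250]
for e in (80,85,90,95):
    r=fit([("scene",WING,w,1)]+[("scene",L2,p,1) for p in l[:1]],np.radians(e),[.66,.216,0.0,-.105]);print(e,r.x.round(4),r.cost.round(3))
```

```text
[(array([429.17, 192.  ]), 12), (array([395.5 , 197.71]), 14), (array([441.78, 239.64]), 162), (array([424.62, 263.44]), 16)] [(array([225.36, 196.09]), 11)]
80 [ 0.6199  0.2528 -0.0841  0.499 ] 0.0
85 [ 0.6424  0.235  -0.0414  0.1563] 0.0
90 [ 0.6565  0.2273 -0.0256 -0.1953] 0.0
95 [ 0.6573  0.2334 -0.0431 -0.4777] 0.0
```

{"method": "nudge_tcp", "body": {
  "rows": [
    [[0,0,-0.02],0,1],
    [[0,0,-0.04],0,1],
    [[0,0,-0.045],0,1],
    [[0,0,-0.045],0,1],
    [[0,0,0],0,1]
  ],
  "clamp_n": 20
}}

```text
t: 17.0
eef_pos: [0.659, 0.2158, 0.2023]
tool_rot: [-0.003, 0.999, -0.053, 0.006]
contact_force: [1.0, -0.2, 0.7]
gripper_width: 1.0
grasp_force: 0.0
```

Add to h.py:
```python
def fitup(obs,z,x0):
    from scipy.optimize import least_squares
    def f(v):
        c,s=np.cos(v[2]),np.sin(v[2]);R=np.array([[c,s,0],[-s,c,0],[0,0,1]])
        return np.concatenate([w*(cen(n,np.array([v[0],v[1],z])+P@R)-uv) for n,P,uv,w in obs])
    r=least_squares(f,x0,diff_step=[1e-2,1e-2,.3]);return r.x.round(4),r.fun.round(1)
```

Run:
```python
from h import *
P=np.array([.66,.214,.06])
bs=blue("scene",r=50,P=P,amin=3);bt=blue("top",r=50,P=P,amin=3);print(bs,bt)
w=max(bs,key=lambda x:x[1])[0];l=[x[0] for x in bs if x[0][1]>250]
ob=[("scene",WING,w,2)]+[("scene",L2,p,1) for p in l[:1]]
print(fitup(ob,0,[.66,.216,-.105]))
s=bot.read_camera("scene")
cv2.imwrite("pics/stand.png",cv2.convertScaleAbs(cv2.resize(s[190:290,390:500],None,fx=5,fy=5,interpolation=cv2.INTER_CUBIC),alpha=1.6))
```

```text
[(array([395.5 , 197.71]), 14), (array([441.18, 238.54]), 171), (array([424.53, 263.53]), 15)] [(array([205.29, 182.45]), 119), (array([225.2, 196. ]), 10)]
(array([ 0.6632,  0.2139, -0.1022]), array([ 0.2, -0.1, -0.3,  0.2]))
```

View pics/stand.png

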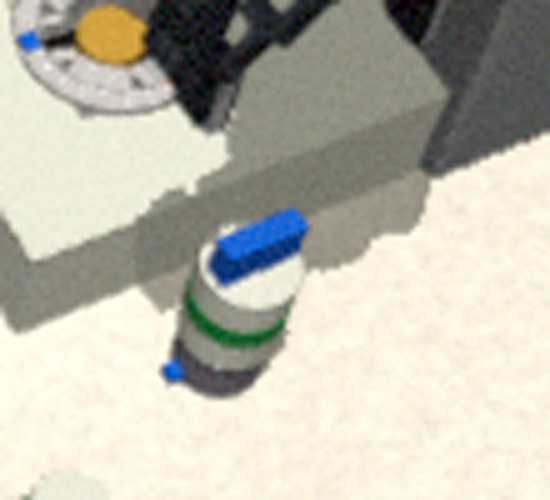

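The cartridge stands upright on the counter, wing near (441,239) and lug near (425,264). Now I'll turn the tool a quarter and take it by the wing.

Run:
```python
from h import *
print(fitup([("scene",WING,(441.18,238.54),2),("scene",L2,(424.53,263.53),1),("top",WING,(205.29,182.45),1),("top",L2,(225.2,196),.5)],0,[.66,.216,-.105]))
```

```text
(array([ 0.6639,  0.2141, -0.1119]), array([ 0.7,  0.2, -0.1,  0.3,  0.5,  1.3,  0.4,  0.4]))
```

{"method": "nudge_tcp", "body": {
  "rows": [
    [[0,0,0],-0.145,1],
    [[0,0,0],-0.145,1],
    [[0,0,0],-0.145,1],
    [[0,0,0],-0.145,1],
    [[0,0,0],-0.145,1],
    [[0,0,0],-0.145,1],
    [[0,0,0],-0.145,1],
    [[0,0,0],-0.145,1],
    [[0,0,0],-0.145,1],
    [[0,0,0],-0.145,1],
    [[0,0,0],-0.124,1],
    [[0,0,0],0,1]
  ],
  "clamp_n": 20
}}

```text
t: 18.35
eef_pos: [0.654, 0.2136, 0.1919]
tool_rot: [-0.001, 0.742, 0.671, -0.002]
contact_force: [-0.0, -0.2, 0.4]
gripper_width: 0.999
grasp_force: 0.0
```

```bash
python3 -c "
from h import *
go(.6632,.2139,.088,1.469)"
```

```text
t 18.35 p [0.654  0.2136 0.1919] phi 1.47 turn 0.001 | dx dy dz [0.0012 0.0092 0.1039] F [-0.  -0.2  0.4] w 0.999 g 0.0 q7 -0.73
```

{"method": "nudge_tcp", "body": {
  "rows": [
    [[0.0015,0.0095,0],0,1],
    [[0,0,0.035],0,1],
    [[0,0,0.035],0,1],
    [[0,0,0.033],0,1],
    [[0,0,0],0,0.6],
    [[0,0,0],0,0.3],
    [[0,0,0],0,0],
    [[0,0,0],0,0],
    [[0,0,0],0,0],
    [[0,0,0],0,0],
    [[0,0,0],0,0]
  ],
  "clamp_n": 45
}}

```text
t: 19.45
eef_pos: [0.6655, 0.2151, 0.0931]
tool_rot: [0.0, 0.742, 0.67, 0.001]
contact_force: [-0.1, -0.8, 6.0]
gripper_width: 0.131
grasp_force: 46.3
```

```bash
python3 -c "
from h import *
go(.6632,.2139,.088,1.469)"
```

```text
t 19.45 p [0.6655 0.2151 0.0931] phi 1.4685 turn -0.0005 | dx dy dz [-0.0014 -0.0021  0.0051] F [-0.1 -0.8  6. ] w 0.131 g 46.3 q7 -0.77
```

{"method": "nudge_tcp", "body": {
  "rows": [
    [[0,0,-0.01],0,0],
    [[0,0,-0.03],0,0],
    [[0,0,-0.04],0,0],
    [[0,0,-0.03],0,0],
    [[-0.018,-0.009,0],0,0],
    [[-0.035,-0.018,0],0,0],
    [[-0.035,-0.018,0],0,0],
    [[-0.035,-0.018,0],0,0],
    [[-0.035,-0.018,0],0,0],
    [[-0.035,-0.018,0],0,0],
    [[-0.024,-0.013,0],0,0],
    [[-0.013,-0.007,0],0,0],
    [[0,0,0],0,0],
    [[0,0,0],0,0]
  ]
}}

```text
t: 20.85
eef_pos: [0.5236, -0.0008, 0.2018]
tool_rot: [0.0, 0.742, 0.67, 0.001]
contact_force: [-0.6, 0.0, -1.8]
gripper_width: 0.127
grasp_force: 45.2
```

```bash
python3 -c "
from h import *
go(.523,-.002,.1)
print(blue('scene',r=70),blue('top',r=70))"
```

```text
t 20.85 p [ 0.5236 -0.0008  0.2018] phi 1.4695 turn 0.0 | dx dy dz [-0.0012 -0.0005  0.1018] F [-0.6  0.  -1.8] w 0.127 g 45.2 q7 -0.38
[(array([376.87, 150.93]), 543), (array([309.35, 209.06]), 80), (array([316.86, 257.69]), 2336)] [(array([287.95, 286.73]), 37)]
```

{"method": "nudge_tcp", "body": {
  "rows": [
    [[0,0,0.02],0,0],
    [[0,0,0.035],0,0],
    [[0,0,0.03],0,0],
    [[0,0,0.015],0,0],
    [[0,0,0],0,0],
    [[0,0,0],0,0]
  ]
}}

```text
t: 21.55
eef_pos: [0.5238, -0.0012, 0.102]
tool_rot: [0.0, 0.742, 0.67, 0.001]
contact_force: [0.3, 0.1, -2.5]
gripper_width: 0.129
grasp_force: 45.2
```

{"method": "nudge_tcp", "body": {
  "rows": [
    [[0,0,0.002],0,0],
    [[0,0,0.002],0,0],
    [[0,0,0],0,0]
  ]
}}

```text
t: 21.85
eef_pos: [0.5232, -0.0021, 0.0979]
tool_rot: [0.0, 0.742, 0.67, 0.0]
contact_force: [-0.8, -0.0, -1.8]
gripper_width: 0.128
grasp_force: 45.2
```

{"method": "nudge_tcp", "body": {
  "rows": [
    [[0,0,0.001],0,0],
    [[0,0,0.001],0,0],
    [[0,0,0],0,0]
  ]
}}

```text
t: 22.15
eef_pos: [0.5233, -0.002, 0.0961]
tool_rot: [0.0, 0.742, 0.67, 0.0]
contact_force: [-0.2, -0.7, 4.8]
gripper_width: 0.126
grasp_force: 46.1
```

{"method": "nudge_tcp", "body": {
  "rows": [
    [[0,0,0.001],0,0],
    [[0,0,0],0,0]
  ]
}}

```text
t: 22.35
eef_pos: [0.5237, -0.0019, 0.0961]
tool_rot: [0.001, 0.742, 0.67, 0.0]
contact_force: [-5.1, -1.1, 13.8]
gripper_width: 0.123
grasp_force: 47.4
```

{"method": "nudge_tcp", "body": {
  "rows": [
    [[0,0,0.001],0,0],
    [[0,0,0],0,0]
  ]
}}

```text
t: 22.55
eef_pos: [0.5241, -0.0018, 0.0961]
tool_rot: [0.001, 0.742, 0.67, 0.001]
contact_force: [-6.8, -0.5, 22.6]
gripper_width: 0.123
grasp_force: 48.8
```

{"method": "nudge_tcp", "body": {
  "rows": [
    [[0,0,-0.002],0,0],
    [[0,0,0],0,0.3],
    [[0,0,0],0,0.5],
    [[0,0,-0.005],0,0.7],
    [[0,0,-0.015],0,0.7],
    [[0,0,-0.02],0,0.7],
    [[0,0,-0.03],0,0.7],
    [[0,0,-0.03],0,0.7],
    [[0,0,0],0,0.7],
    [[0,0,0],0,0.7]
  ],
  "clamp_n": 45
}}

```text
t: 23.55
eef_pos: [0.5234, -0.002, 0.1966]
tool_rot: [0.001, 0.742, 0.67, 0.001]
contact_force: [-0.0, -0.0, 0.0]
gripper_width: 0.702
grasp_force: 0.0
```

Run:
```python
from h import *
P=np.array([.523,-.002,.06]);go(.523,-.002,.0965,1.469)
s=bot.read_camera("scene")
bs=blue("scene",r=60,P=P,amin=3,im=s);print(bs)
cv2.imwrite("pics/mat.png",cv2.convertScaleAbs(cv2.resize(s[170:310,260:380],None,fx=4,fy=4,interpolation=cv2.INTER_CUBIC),alpha=1.6))
```

```text
t 23.55 p [ 0.5234 -0.002   0.1966] phi 1.4687 turn -0.0003 | dx dy dz [-0.     -0.0004  0.1001] F [-0. -0.  0.] w 0.702 g 0.0 q7 -0.39
[(array([316.86, 261.17]), 2506)]
```

View pics/mat.png

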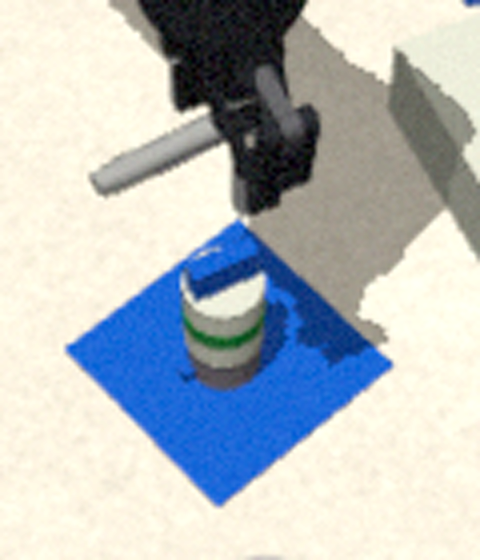

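It stands upright on the mat by itself (wing near (317,237)). I'll take the wing again and carry it over the socket.

{"method": "nudge_tcp", "body": {
  "rows": [
    [[0,0,0.03],0,0.7],
    [[0,0,0.04],0,0.7],
    [[0,0,0.03],0,0.7],
    [[0,0,0],0,0.3],
    [[0,0,0],0,0],
    [[0,0,0],0,0],
    [[0,0,0],0,0],
    [[0,0,0],0,0],
    [[0,0,-0.01],0,0],
    [[0,0,-0.03],0,0],
    [[0,0,-0.04],0,0],
    [[0,0,-0.03],0,0],
    [[0,0,0],0.125,0],
    [[0,0,0],0.124,0],
    [[0,0,0],0,0],
    [[0,0,0],0,0]
  ],
  "clamp_n": 80
}}

```text
t: 25.2
eef_pos: [0.5226, -0.002, 0.2056]
tool_rot: [0.0, 0.819, 0.574, -0.0]
contact_force: [0.2, -0.6, -2.0]
gripper_width: 0.112
grasp_force: 78.4
```

```bash
python3 -c "
from h import *
go(.5308,.2468,.19,1.220)"
```

```text
t 25.2 p [ 0.5226 -0.002   0.2056] phi 1.2232 turn 0.0032 | dx dy dz [ 0.2365 -0.0778  0.0156] F [ 0.2 -0.6 -2. ] w 0.112 g 78.4 q7 -0.61
```

{"method": "nudge_tcp", "body": {
  "rows": [
    [[0.0165,-0.0048,0],0.003,0],
    [[0.035,-0.0116,0],0,0],
    [[0.035,-0.0116,0],0,0],
    [[0.035,-0.0116,0],0,0],
    [[0.035,-0.0116,0],0,0],
    [[0.035,-0.0116,0],0,0],
    [[0.025,-0.008,0],0,0],
    [[0.015,-0.005,0],0,0],
    [[0.005,-0.002,0],0,0],
    [[0,0,0],0,0],
    [[0,0,0],0,0]
  ]
}}

```text
t: 26.3
eef_pos: [0.5321, 0.2448, 0.205]
tool_rot: [0.001, 0.821, 0.571, -0.001]
contact_force: [-0.2, -1.1, -1.2]
gripper_width: 0.112
grasp_force: 78.4
```

Run:
```python
from h import *
go(.5308,.2468,.18,1.220)
s=bot.read_camera("scene");t=bot.read_camera("top")
P=np.array([.5308,.2468,.14])
print(blue("scene",r=45,P=P,amin=3,im=s),blue("top",r=45,P=P,amin=3,im=t))
c=lambda im,p:cv2.convertScaleAbs(cv2.resize(im[int(p[1])-50:int(p[1])+50,int(p[0])-45:int(p[0])+45],None,fx=4.4,fy=4.4,interpolation=cv2.INTER_CUBIC),alpha=1.6)
cv2.imwrite("pics/sock.png",np.hstack([c(t,pix("top",P)),c(s,pix("scene",P))]))
```

```text
t 26.3 p [0.5321 0.2448 0.205 ] phi 1.2152 turn -0.0048 | dx dy dz [ 0.0014 -0.0019  0.025 ] F [-0.2 -1.1 -1.2] w 0.112 g 78.4 q7 -1.1
[(array([385.37, 151.21]), 953), (array([415.68, 156.12]), 80), (array([430.17, 156.5 ]), 6), (array([425.33, 181.33]), 6), (array([404.37, 184.16]), 19), (array([429.17, 192.  ]), 12), (array([395.5 , 197.71]), 14)] [(array([172.48, 239.06]), 96), (array([195.83, 251.28]), 18), (array([207.5, 257.5]), 12)]
```

View pics/sock.png

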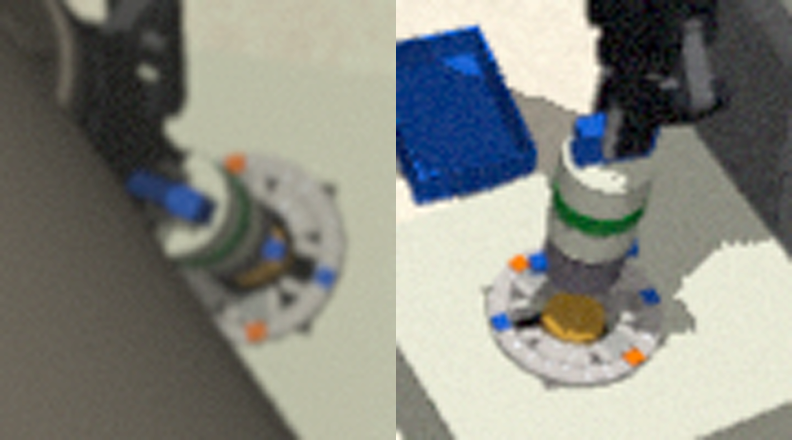

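The cartridge hangs upright above the socket. Its left lug is at (404,184) in the scene view and (196,251) in the top view, so I'll triangulate it.

Run:
```python
from h import *
p,e=tri((195.83,251.28),(404.37,184.16));f=1.2152
print("lug",p,e,"axis est",p[:2]+.0235*np.array([np.cos(f),np.sin(f)]))
q,_=tri((195.83,251.28),(404.37,184.16))
for f in (1.15,1.2152,1.28):
  y=np.array([np.cos(f),np.sin(f)]);
  for z in(.111,.113):
    print(f,z,fitup([("scene",L2,(404.37,184.16),1),("scene",L1,(425.33,181.33),.4),("top",L2,(195.83,251.28),1)],z,[.532,.245,f-np.pi/2])[0])
go(.5308,.2468,.18,1.220)
```

```text
lug [0.523231   0.22122856 0.11888871] 0.0004769521675174458 axis est [0.53141251 0.24325837]
1.15 0.111 [ 0.5317  0.2437 -0.3779]
1.15 0.113 [ 0.5324  0.2428 -0.3993]
1.2152 0.111 [ 0.5317  0.2437 -0.3779]
1.2152 0.113 [ 0.5324  0.2428 -0.3992]
1.28 0.111 [ 0.5317  0.2437 -0.3779]
1.28 0.113 [ 0.5324  0.2428 -0.3992]
t 26.4 p [0.5322 0.2449 0.2052] phi 1.2147 turn -0.0053 | dx dy dz [ 0.0013 -0.002   0.0252] F [-1.  -0.6 -2. ] w 0.118 g 78.4 q7 -1.1
```

{"method": "nudge_tcp", "body": {
  "rows": [
    [[0.002,-0.002,0.01],-0.005,0],
    [[0,0,0.02],0,0],
    [[0,0,0.008],0,0],
    [[0,0,0],0,0],
    [[0,0,0.004],0,0],
    [[0,0,0.003],0,0],
    [[0,0,0],0,0]
  ]
}}

```text
t: 27.1
eef_pos: [0.5307, 0.2494, 0.1603]
tool_rot: [0.0, 0.819, 0.574, 0.0]
contact_force: [0.1, 0.1, -1.9]
gripper_width: 0.113
grasp_force: 78.5
```

{"method": "nudge_tcp", "body": {
  "rows": [
    [[0,0,0.002],0,0],
    [[0,0,0.001],0,0],
    [[0,0,0],0,0]
  ]
}}

```text
t: 27.4
eef_pos: [0.531, 0.2497, 0.1578]
tool_rot: [0.0, 0.819, 0.574, 0.001]
contact_force: [0.6, -0.1, 1.0]
gripper_width: 0.118
grasp_force: 78.9
```

```bash
python3 -c "
from h import *
go(.5308,.2480,.15,1.220)"
```

```text
t 27.4 p [0.531  0.2497 0.1578] phi 1.2219 turn 0.0019 | dx dy dz [-0.0016  0.0004  0.0078] F [ 0.6 -0.1  1. ] w 0.118 g 78.9 q7 -1.14
```

{"method": "nudge_tcp", "body": {
  "rows": [
    [[-0.0005,0,0.003],0,0],
    [[-0.0005,0,0.003],0,0],
    [[0,0,0],0,0]
  ]
}}

```text
t: 27.7
eef_pos: [0.5307, 0.2491, 0.1516]
tool_rot: [-0.0, 0.819, 0.574, 0.001]
contact_force: [-0.4, 1.7, 4.6]
gripper_width: 0.112
grasp_force: 79.3
```

```bash
python3 -c "
from h import *
go(.5308,.2480,.14,1.220)"
```

```text
t 27.7 p [0.5307 0.2491 0.1516] phi 1.222 turn 0.002 | dx dy dz [-0.001   0.0005  0.0116] F [-0.4  1.7  4.6] w 0.112 g 79.3 q7 -1.14
```

{"method": "nudge_tcp", "body": {
  "rows": [
    [[0,0,0.003],0,0],
    [[0,0,0.003],0,0],
    [[0,0,0.003],0,0],
    [[0,0,0.001],0,0],
    [[0,0,0],0,0]
  ]
}}

```text
t: 28.2
eef_pos: [0.5309, 0.2495, 0.1424]
tool_rot: [-0.0, 0.819, 0.574, 0.001]
contact_force: [-0.4, 1.1, 9.2]
gripper_width: 0.113
grasp_force: 79.9
```

```bash
python3 -c "
from h import *
go(.5308,.2480,.142,1.220)"
```

```text
t 28.2 p [0.5309 0.2495 0.1424] phi 1.222 turn 0.002 | dx dy dz [-0.0014  0.0004  0.0004] F [-0.4  1.1  9.2] w 0.113 g 79.9 q7 -1.15
```

{"method": "nudge_tcp", "body": {
  "rows": [
    [[0,0,0],0.14,0],
    [[0,0,0],0.14,0],
    [[0,0,0],0.14,0],
    [[0,0,0],0,0]
  ]
}}

```text
t: 28.6
eef_pos: [0.5316, 0.249, 0.1427]
tool_rot: [0.0, 0.921, 0.388, 0.002]
contact_force: [0.1, 0.5, 8.1]
gripper_width: 0.112
grasp_force: 79.9
```

{"method": "nudge_tcp", "body": {
  "rows": [
    [[0,0,0],0.14,0],
    [[0,0,0],0.14,0],
    [[0,0,0],0.14,0],
    [[0,0,0],0,0]
  ]
}}

```text
t: 29.0
eef_pos: [0.5317, 0.2488, 0.1427]
tool_rot: [-0.0, 0.982, 0.188, 0.002]
contact_force: [0.9, -0.8, 8.5]
gripper_width: 0.118
grasp_force: 79.9
```

```bash
python3 -c "
from h import *
print(bot.get_obs()['torque'])
go(.5308,.2480,.142,.174)"
```

```text
[-0.0707723  -0.1165446  -0.09373808]
t 29.0 p [0.5317 0.2488 0.1427] phi 0.3776 turn 0.2036 | dx dy dz [-0.001   0.0006  0.0007] F [ 0.9 -0.8  8.5] w 0.118 g 79.9 q7 -1.9
```

{"method": "nudge_tcp", "body": {
  "rows": [
    [[0,0,0],0.1,0],
    [[0,0,0],0.1,0],
    [[0,0,0],0.05,0],
    [[0,0,0],0,0]
  ]
}}

```text
t: 29.4
eef_pos: [0.5317, 0.2487, 0.1427]
tool_rot: [-0.0, 0.998, 0.065, 0.002]
contact_force: [1.0, -0.1, 9.3]
gripper_width: 0.111
grasp_force: 79.9
```

```bash
python3 -c "
from h import *
print(bot.get_obs()['torque'])
go(.5308,.2480,.142,.174)"
```

```text
[-0.17003667 -0.16659483 -0.04686857]
t 29.4 p [0.5317 0.2487 0.1427] phi 0.1301 turn -0.0439 | dx dy dz [-0.001   0.0005  0.0007] F [ 1.  -0.1  9.3] w 0.111 g 79.9 q7 -2.12
```

{"method": "nudge_tcp", "body": {
  "rows": [
    [[0,0,-0.003],0,0],
    [[0,0,-0.003],0,0],
    [[0,0,-0.002],0,0],
    [[0,0,0],0,0]
  ]
}}

```text
t: 29.8
eef_pos: [0.5315, 0.2485, 0.1504]
tool_rot: [-0.0, 0.998, 0.066, 0.001]
contact_force: [1.4, 0.1, 5.3]
gripper_width: 0.114
grasp_force: 79.4
```

{"method": "nudge_tcp", "body": {
  "rows": [
    [[0,0,-0.002],0,0],
    [[0,0,0],0,0]
  ]
}}

```text
t: 30.0
eef_pos: [0.531, 0.2481, 0.1509]
tool_rot: [-0.0, 0.998, 0.066, 0.001]
contact_force: [4.3, 1.7, -3.3]
gripper_width: 0.113
grasp_force: 79.3
```

```bash
python3 -c "
from h import *
print(bot.get_obs()['torque'])
go(.5308,.2480,.142,.174)"
```

```text
[ 0.23714867 -1.21078454 -0.02137983]
t 30.0 p [0.531  0.2481 0.1509] phi 0.1314 turn -0.0426 | dx dy dz [-0.0002  0.0001  0.0089] F [ 4.3  1.7 -3.3] w 0.113 g 79.3 q7 -2.11
```

{"method": "nudge_tcp", "body": {
  "rows": [
    [[0,0,0.002],0,0],
    [[0,0,0],0,0.1],
    [[0,0,0],0,0.3],
    [[0,0,0],0,0.5],
    [[0,0,-0.005],0,0.6],
    [[0,0,-0.02],0,0.6],
    [[0,0,-0.04],0,0.6],
    [[0,0,-0.04],0,0.6],
    [[0,0,0],0,0.6],
    [[0,0,0],0,0.6]
  ],
  "clamp_n": 45
}}

```text
t: 31.0
eef_pos: [0.5303, 0.2486, 0.2552]
tool_rot: [-0.0, 0.998, 0.066, 0.001]
contact_force: [-1.1, -1.1, -1.2]
gripper_width: 0.602
grasp_force: 0.0
```

{"method": "nudge_tcp", "body": {
  "rows": [
    [[-0.04,0.02,-0.03],0,0.6],
    [[-0.04,0.02,0],0,0.6],
    [[-0.04,0.02,0],0,0.6],
    [[0,0,0],0,0.6],
    [[0,0,0],0,0.6]
  ]
}}

```text
t: 31.5
eef_pos: [0.4208, 0.1741, 0.2812]
tool_rot: [0.001, 0.998, 0.066, -0.001]
contact_force: [0.8, -0.5, 0.1]
gripper_width: 0.601
grasp_force: 0.0
```

Run:
```python
from h import *
s=bot.read_camera("scene")
P=np.array([.5308,.2468,.12])
b=blue("scene",r=40,P=P,amin=3,im=s);print(b)
w=max([x for x in b if abs(x[0]-pix("scene",[.5308,.2468,.152])).max()<10],key=lambda x:x[1])[0]
for z in(.052,.057):
    print(z,[cen("scene",np.array([.5308,.2468,z])+WING@np.array([[np.cos(a),np.sin(a),0],[-np.sin(a),np.cos(a),0],[0,0,1]])) for a in(.131-np.pi/2,)],w)
```

```text
[(array([387.54, 155.07]), 685), (array([418.84, 170.77]), 182), (array([429.17, 192.  ]), 12), (array([395.5 , 197.71]), 14)]
0.052 [array([418.26717058, 173.18123941])] [418.84 170.77]
0.057 [array([418.65091335, 171.68181213])] [418.84 170.77]
```

The wing centroid at (418.8,170.8) matches the locked height and upright position. Handing in.

```bash
python3 -c "
from station import bot
print(bot.hand_in())"
```

```text
the job is handed in; nothing more can be done
None
```

The job is handed in at about 32 s: the cartridge stood released on the mat, was retaken by its wing, and is locked upright in the socket notches, judging by a firm upward stop when pulled and a wing position matching the locked height; the hand-in returned no verdict.

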